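# Clamp a saddle bracket on a tube for tacking

## Task

Hang the rust-red U-shaped saddle bracket over the square steel tube of the blue welding jig, centred between the two yellow bands and seated down on the tube, and let go of it while the safety catch is still on. Then flip the yellow safety catch fully over and only after that pull the red-handled lever all the way to its stop, so that the rubber foot presses the saddle down; finish while still holding the lever there, as the welder needs both hands for the tack. Do not disturb the two boxes or the funnel.

Things in the scene. Friction and masses are not known exactly. Their poses are not given: they have to be found in the camera images.
- jig: Blue welding jig, fixed to the bench, base plate 220 x 380 x 12 mm. Its frame: origin at bench height, x away from the robot, y to the left along the tube, z up (robot axes at yaw 0). In it (mm): lever shaft along y at x 85, z 140, in bearing blocks 16 wide at y -60 and 50, tops at z 158; catch pivot at x 90, y -165, z 190, on a blue post 16 x 16 behind it at x 110, top z 197.
- tube_spot (a point): Where the saddle belongs: top face of the 25 x 25 mm square steel tube, midway between the two yellow bands (6 mm wide, 66 mm apart). At (-60, 90, 112.5) mm in the jig's frame, axes as the jig's. The tube runs along y, from y 0 to 180, on stands 14 mm wide at y 10 and 170; free beneath elsewhere down to z 12.
- saddle: Rust-red steel bracket, an upside-down U standing on its legs on the bench, 0.15 to 0.27 kg. Outside 41 mm wide (x), inside 33; 50 long (y, the channel runs along y), 49 high: legs 4 thick and 45 deep under a 4 mm top plate. Origin midway between the legs' feet, z up. Either way round is right. Seated on the tube, its origin is 45 mm below tube_spot.
- catch (a joint): Safety catch, rad: 0 to 0.2 at the start (on: its bar lies across the front of the lever's crank and blocks it), 1.5 fully flipped (end stop). Turns about the jig's x: the yellow tab on the outer (-y) side goes down, the bar up; stays where left (1 to 2 N at the tab). A straight push down 40 mm outward of the pivot flips it: there the tab's top goes from about z 240 to 164 mm.
- tab (a point): Point in the yellow thumb tab, 62 mm from the catch's pivot and 13 mm short of the tab's end, midway in its thickness. The tab is a plate 24 mm wide (jig x 72 to 96), 75 long, 6 thick. It rises outward (jig -y) from the pivot at 50 degrees when the catch reads 0 and slopes 36 degrees below level at 1.5.
- lever (a joint): Lever, rad: 0 at rest (leaning 0.45 back, away from the robot), 1.35 at its end stop (leaning 0.90 towards the robot). Turns about the shaft in the jig's xz plane and springs back to 0 if let go. The foot meets a seated saddle at about 1.25; its spring then gives up to 8 N. The handle needs 2 to 10 N. Blocked while the catch is on.
- grip: Red handle of the lever, a freely turning sleeve 24 mm thick, 84 long, level along the jig's y. Origin at its centre: with the lever at q, jig x = 85 + 160 sin(0.45 - q), y = -67, z = 140 + 160 cos(0.45 - q) mm. Its x and z axes mean nothing. The crank, 20 x 20 mm, carries it at y -120; the other end is free. Can be pinched from above, one finger in front and one behind.
- presser: Sprung foot with a black rubber pad of 24 mm diameter, on the end of the lever's 145 mm presser arm (its origin), at y 90 mm in the jig's frame; it comes down on tube_spot at the lever's stop. At rest the arm stands nearly upright behind the tube: arm end at jig x 53, z 281, pad at x 13 to 28, leaving room above the tube.
- filter_box: Bystander: yellow and green carton 72 x 72 x 100 mm on the bench. Origin at the centre of its underside.
- blade_box: Bystander: long white, blue and red carton 60 x 200 x 45 mm on the bench, long along its y. Origin at the centre of its underside.
- funnel: Bystander: orange funnel standing on its wide mouth, 96 mm in diameter, 110 mm high. Origin at the centre of its underside.
Not all that is in view belongs to the job. Several things look just like the saddle: the one meant starts farthest to the robot's right.

How it is judged:
On the way, in this order (a step that is already met when the one before it is completed fails the run):
1. the saddle sits over the tube between the bands, released, with the catch still on (x of saddle in the frame of tube_spot between -0.009 and 0.009 m and y of saddle in the frame of tube_spot between -0.015 and 0.015 m and z of saddle in the frame of tube_spot between -0.051 and -0.039 m and angle between saddle's own z axis and vertical below 0.12 rad and contact force between the fingers and saddle below 0.1 N and linear speed of saddle below 0.02 m/s and value of joint catch below 0.5 rad), for 0.2 s.
2. the catch is flipped fully over while the lever is still at rest (value of joint catch above 1.3 rad and value of joint lever below 0.15 rad), for 0.1 s.
At the end, for the whole second after the job is handed in: Fingers hold the red handle (over 1.5 N) with the lever above 1.28 rad, the foot presses the saddle with over 3 N, the catch is above 1.2 rad, and the saddle, untouched, sits on the tube: within 9 mm across, 15 mm along and 6 mm in height of its place, tilted under 0.12 rad (x of saddle in the frame of tube_spot between -0.009 and 0.009 m and y of saddle in the frame of tube_spot between -0.015 and 0.015 m and z of saddle in the frame of tube_spot between -0.051 and -0.039 m and angle between saddle's own z axis and vertical below 0.12 rad and value of joint catch above 1.2 rad and value of joint lever above 1.28 rad and contact force between presser and saddle above 3 N and contact force between the fingers and grip above 1.5 N and contact force between the fingers and saddle below 0.1 N); the arm keeps its last pose, push and grip.
It fails at once if the filter box is moved by more than 20 mm (distance of filter_box from where it was at the start of the episode above 0.02 m).
It fails at once if the blade box is moved by more than 20 mm (distance of blade_box from where it was at the start of the episode above 0.02 m).
It fails at once if the funnel is moved by more than 20 mm (distance of funnel from where it was at the start of the episode above 0.02 m).
It also fails if it takes over 58 s, if anything falls off the work surface, if the arm or the gripper's body presses on something with over 40 N, if the wrist force passes 120 N, or if a joint passes its speed limit or range.

## Robot

A 6-joint arm with a two-finger parallel gripper is mounted at the origin on the work surface. World frame = base frame: x ahead of the robot, y to its left, z up, the work surface at z = 0. Lengths are in m, angles in rad, forces in N, time in s.
With the tool pointing down it reaches from about 0.275 to 0.875 m from the base axis. Payload 12.5 kg.
Tool frame: the origin (TCP) lies between the finger pads; the fingertips stand 11 mm ahead of it and the grasp point (between the pads) lies 8 mm behind it; y points along the fingers, x is the direction in which the jaws open and shut, and the axes are right-handed (so a half turn about y gives the same grasp; the last joint's range is limited). The gripper opens to 85 mm and grips with 20 to 120 N. Pads are 22 mm wide; open, the fingers measure 114 mm over their backs; the gripper's body (76 mm by 85 mm) begins 54 mm behind the grasp point. The pads swing forward as they close: fully open they stand 13 mm farther back than shut.
Start: joints at [1.116, 0.351, 1.652, -0, 1.139, -0.085], TCP at [0.199, 0.513, 0.242] pointing down, gripper open.
Joint ranges: [-2.75, 2.75], [-0.79, 2.1], [0.01, 2.65], [-1.57, 4.71], [0.07, 3.14], [-2.87, 2.87]. Speed limits (rad/s): [2.22, 2.22, 2.79, 3.14, 3.14, 3.14].

## Interface

Orientations are given as a unit quaternion [x, y, z, w].
In Python, from workcell import observe, read_camera, calibration, job_done, silhouettes, place_of gives the robot as it stands.
- The arm moves only by the tool servo_tool, never from a script. Its argument "commands" is one flat list of numbers, 4 for each row, row after row: the shift along the world's x, y, z in m, then the turn about the world's z in rad. In form: [x, y, z, turn, x, y, z, turn, ...]. A call has 1 to 20 rows; each row is the pose to reach, as a shift and turn from the pose commanded when the call began; what a row does not reach only later rows make up. A row lasts 1/10 s, in which the tool goes at most 50 mm and 8.59 degrees, less where a joint would pass 70% of its speed; a pose out of reach is approached as far as the arm can. A call with a gripper value outside its range is refused whole. "hand" is the finger opening in m, from 0 to 0.0854, set as the call begins (left out, the last holds). The fingers move at their own pace and stop on an object; "newtons" is the grip in N (left out, the last holds). Time passes only in rows, so rows that repeat a pose let the fingers close. It gives the time, the measured TCP pose, the force and the opening at its end, in the units of the state.
- observe(): the state, without advancing time (a new reading comes with each control period).
- read_camera(name): name is "scene" or "side" or "wrist"; returns the picture (400x640x3 uint8, red, green, blue); there is no depth.
- calibration(name): a dict with "mtx" (3x3 intrinsics, pixels), "k1" (the pictures are not rectified: a ray, as slopes to the right and down, at radius r is drawn at 1 + k1 r^2 times it, then the intrinsics apply), "extrinsics" (4x4, takes a point from camera to world coordinates); the wrist camera has in their place "T_tool_cam" (4x4, takes a point from camera to tool coordinates, whose origin is the TCP and whose axes are the tool frame's). Camera axes: x right, y down, z forward; pixel columns grow to the right and rows downward; lengths in m; the calibration is good to about 2 mm. A picture is of the moment at which its call begins: read the wrist's pose just before it. calibration takes no time and is no camera call.
- job_done(): hands the job in, once; it reports no verdict.
Trained networks look in the newest picture that a camera, given by its name, has taken for a name from the list of things; names that differ only in an ending like _2 or _b are one class to them, and where a whole thing is asked for, a point or a joint stands for the part that bears it (a point fixed in the world has none). Each returns a list of dicts, best first, with "conf" (0 to 1); they miss things now and then, are a little off and sometimes report something else, mostly with a low value. They report only what shows in the picture. A call takes as long as a camera call. They do not tell look-alikes from the thing itself.
- silhouettes(camera, query): "mask" (400x640 bool, what is visible of it) and "box" ([left, top, right, bottom] in pixels, round what is visible of it).
- place_of(camera, query): "xy" ([column, row] in pixels: a listed point, or the origin of a listed thing).
The state is a dict: "time_s": time; "joints": joint angles; "qvel": joint speeds; "joint_torque": joint torques, N m; "eef_pos": TCP position; "tcp_rot": TCP orientation; "contact_force": force on the tool from outside, world axes, zero at the start; "torque": the same for the moment, N m; "gripper_width": finger opening in m.
Only numpy, scipy, OpenCV 4.12 (cv2) and the standard library are available. Lean on these libraries where they do the work, as an engineer would, in place of code of your own. Each camera call takes 0.05 s, during which the arm holds its last target. There are 200 camera calls.

## Working session

There is one attempt and no reset: what is moved stays moved. The work goes in short steps, Python scripts to look and compute and a tool call to move; the robot and the scene stay as the last step left them, time stands still between calls to the robot, and variables do not carry over. Pictures are saved under pics/ and viewed, about 8 in all and at most 12, crops included, and the job is handed in when it is done.

Besides the shell and the picture viewer there is one more tool, called as name(argument=value, ...) on one line, values as JSON. servo_tool: Moves the arm, as the interface text tells. Its arguments: {"type":"object","properties":{"commands":{"type":"array","items":{"type":"number"}},"hand":{"type":"number"},"newtons":{"type":"number"}},"required":["commands"]}

```bash
mkdir -p pics; ls; cat > h.py <<'E'
import numpy as np,cv2
from workcell import *
from scipy.spatial.transform import Rotation as R
def T_cam(name):
    c=calibration(name)
    if name!='wrist': return np.array(c['mtx']),c['k1'],np.array(c['extrinsics'])
    s=observe();T=np.eye(4);T[:3,:3]=R.from_quat(s['tcp_rot']).as_matrix();T[:3,3]=s['eef_pos']
    return np.array(c['mtx']),c['k1'],T@np.array(c['T_tool_cam'])
def ray(uv,C):
    K,k1,T=C
    d=np.linalg.solve(K,[uv[0],uv[1],1.])[:2];u=d.copy()
    for _ in range(30): u=d/(1+k1*(u@u))
    v=T[:3,:3]@np.r_[u,1.]
    return T[:3,3],v/np.linalg.norm(v)
def at_z(uv,z,C):
    o,v=ray(uv,C); return o+v*(z-o[2])/v[2]
def tri(rays):
    A=np.zeros((3,3));b=np.zeros(3)
    for o,v in rays:
        P=np.eye(3)-np.outer(v,v);A+=P;b+=P@o
    x=np.linalg.solve(A,b)
    return x,[np.linalg.norm((np.eye(3)-np.outer(v,v))@(x-o)) for o,v in rays]
def proj(p,C):
    K,k1,T=C
    q=T[:3,:3].T@(np.asarray(p,float)-T[:3,3]);u=q[:2]/q[2];u=u*(1+k1*(u@u))
    return (K@np.r_[u,1.])[:2]
def save(name,f):
    im=read_camera(name);cv2.imwrite(f,im[:,:,::-1]);return im
E
python3 - <<'E'
from h import *
a=save('scene','pics/a.png');b=save('side','pics/b.png')
cv2.imwrite('pics/ab.png',cv2.resize(np.vstack([a,b])[:,:,::-1],None,fx=.75,fy=.75,interpolation=cv2.INTER_AREA))
np.set_printoptions(precision=4,suppress=True)
for n in('scene','side'):
    C=T_cam(n);print(n,C[2],C[0][0])
    for q in('jig','tube_spot','saddle','tab','grip','presser','filter_box','blade_box','funnel'):
        for r in place_of(n,q)[:5]: 
            print(q,round(r['conf'],2),np.round(r['xy'],1),at_z(r['xy'],.1125 if q=='tube_spot' else 0,C)[:2])
print(observe())
E
```

```text
pics
scene [[ 0.7281  0.3911 -0.5629  1.2976]
 [ 0.6851 -0.4434  0.578  -0.7736]
 [-0.0235 -0.8065 -0.5907  1.0177]
 [ 0.      0.      0.      1.    ]] [412.0438   0.     317.6861]
jig 0.78 [314.8 252.2] [0.5158 0.0071]
tube_spot 0.77 [316.4 206.7] [0.4362 0.1038]
saddle 0.72 [317.3 209.4] [0.3449 0.2017]
saddle 0.64 [391.7 193.8] [0.5088 0.4966]
saddle 0.62 [371.  188.3] [0.4159 0.4719]
saddle 0.55 [412.1 204.7] [0.6182 0.4866]
saddle 0.53 [382.4 205. ] [0.5272 0.4036]
tab 0.7 [210.4 325.4] [ 0.5042 -0.4383]
tab 0.48 [292.4 244.4] [ 0.4245 -0.0176]
grip 0.61 [338.3 210.6] [0.4152 0.2528]
grip 0.3 [336.6 201.4] [0.3674 0.297 ]
presser 0.57 [341.2 179.4] [0.2697 0.4406]
filter_box 0.64 [392.3 229.9] [0.6516 0.2969]
blade_box 0.49 [333.4 200.5] [0.3529 0.2929]
blade_box 0.4 [291.1 241.4] [ 0.4087 -0.0092]
funnel 0.56 [333.5 203.2] [0.3661 0.2786]
side [[-0.999  -0.0132  0.042   0.4572]
 [-0.0427  0.5219 -0.8519  1.3159]
 [-0.0107 -0.8529 -0.522   0.9702]
 [ 0.      0.      0.      1.    ]] [451.0198   0.     316.9981]
jig 0.89 [319.4 234.1] [ 0.5153 -0.005 ]
tube_spot 0.96 [340.1 222.8
[... 222 characters left out ...]
6]
grip 0.56 [276.2 159.4] [ 0.7443 -0.5991]
presser 0.38 [307.3 180.3] [ 0.5834 -0.3999]
presser 0.22 [310.5 313.4] [0.5263 0.3847]
blade_box 0.58 [328.  176.4] [ 0.4936 -0.4372]
funnel 0.61 [366.8 291.5] [0.3584 0.2885]
{'time_s': 1.0, 'joints': array([ 1.1164,  0.3507,  1.6518,  0.    ,  1.1391, -0.0846]), 'qvel': array([-0.0007, -0.0001, -0.0005,  0.0015,  0.0003,  0.0003]), 'joint_torque': array([  0.0011, -50.6048, -29.1644,  -0.    ,   0.0005,  -0.0001]), 'eef_pos': array([0.1988, 0.5128, 0.2423]), 'tcp_rot': array([ 0.5834,  0.3996, -0.3996, -0.5834]), 'contact_force': array([0.8333, 0.2262, 0.3549]), 'torque': array([-0.0185,  0.006 , -0.0614]), 'gripper_width': 0.08527927970206413}
```

View pics/ab.png

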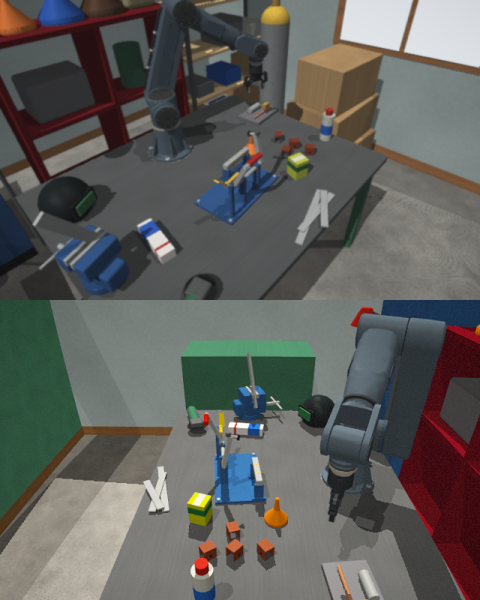

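```bash
python3 - <<'E'
from h import *
np.set_printoptions(precision=4,suppress=True)
a=cv2.imread('pics/a.png');b=cv2.imread('pics/b.png')
A=cv2.resize(a[160:300,250:450],(800,560)[:2],interpolation=cv2.INTER_CUBIC)[:, :]
B=cv2.resize(b[140:360,240:400],None,fx=2.6,fy=2.6,interpolation=cv2.INTER_CUBIC)
A=cv2.resize(a[160:300,255:400],None,fx=2.6,fy=2.6,interpolation=cv2.INTER_CUBIC)
h=max(A.shape[0],B.shape[0]);P=np.zeros((h,A.shape[1]+B.shape[1],3),np.uint8);P[:A.shape[0],:A.shape[1]]=A;P[:B.shape[0],A.shape[1]:]=B
cv2.imwrite('pics/c.png',P);print(P.shape)
print(calibration('wrist')); s=observe();print(R.from_quat(s['tcp_rot']).as_matrix())
# jig fit from silhouette-free points
from scipy.optimize import least_squares
pts={'jig':(0,0,0),'tube_spot':(-60,90,112.5),'tab':(84,-165-62*np.cos(np.radians(45)),190+62*np.sin(np.radians(45))),'grip':(85+160*np.sin(.45),-67,140+160*np.cos(.45)),'presser':(53,90,281)}
obs=[('scene','jig',(314.8,252.2)),('scene','tube_spot',(316.4,206.7)),('scene','tab',(292.4,244.4)),('scene','grip',(338.3,210.6)),('scene','presser',(341.2,179.4)),
('side','jig',(319.4,234.1)),('side','tube_spot',(340.1,222.8)),('side','tab',(295.5,152.6)),('side','grip',(276.2,159.4)),('side','presser',(307.3,180.3))]
Cs={n:T_cam(n) for n in('scene','side')}
def W(p,x): 
    c,s_=np.cos(x[2]),np.sin(x[2]);p=np.array(p)/1000;return np.array([x[0]+c*p[0]-s_*p[1],x[1]+s_*p[0]+c*p[1],p[2]])
f=lambda x:np.concatenate([proj(W(pts[q],x),Cs[n])-np.array(u) for n,q,u in obs])
r=least_squares(f,[.51,0,0],loss='soft_l1');print(r.x,f(r.x).reshape(-1,2))
for s_,t in (((391.7,193.8),(313.5,337.4)),((371,188.3),(354.2,338.3)),((412.1,204.7),(275.2,339.1)),((382.4,205),(308.2,312.3))): print(tri([ray(s_,Cs['scene']),ray(t,Cs['side'])]))
print(s['contact_force'])
E
```

```text
(572, 793, 3)
{'mtx': array([[319.697 ,   0.    , 317.0209],
       [  0.    , 319.697 , 201.8252],
       [  0.    ,   0.    ,   1.    ]]), 'k1': -0.05696916053220879, 'T_tool_cam': array([[ 1.    ,  0.0008,  0.0007,  0.0011],
       [-0.0005, -0.2753,  0.9614, -0.1315],
       [ 0.0009, -0.9614, -0.2753,  0.0696],
       [ 0.    ,  0.    ,  0.    ,  1.    ]])}
[[ 0.3614 -0.     -0.9324]
 [ 0.9324 -0.      0.3614]
 [-0.     -1.      0.    ]]
[0.5099 0.0087 0.1055] [[-0.8678 -0.9742]
 [-1.3342  1.9181]
 [-2.0233 -1.7128]
 [ 0.6009  2.4549]
 [-0.4047  0.1422]
 [ 1.355   2.2823]
 [ 0.4537  1.539 ]
 [-1.6272  0.5463]
 [-2.9487 -0.4568]
 [-2.1602  1.0499]]
(array([0.5144, 0.4839, 0.0101]), [np.float64(0.002037474156426702), np.float64(0.002037474156426746)])
(array([ 0.4068,  0.4754, -0.0025]), [np.float64(0.005911661677689425), np.float64(0.005911661677689577)])
(array([0.6181, 0.4852, 0.0011]), [np.float64(0.0007409296162876655), np.float64(0.0007409296162875264)])
(array([0.5336, 0.3915, 0.0104]), [np.float64(0.0013826172896521268), np.float64(0.0013826172896522426)])
[0.8333 0.2262 0.3549]
```

View pics/c.png

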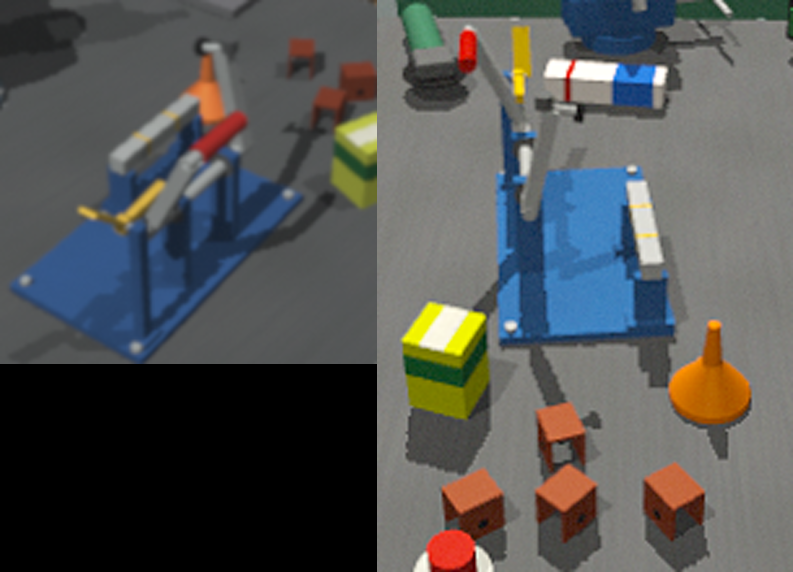

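The jig is at about (0.51, 0.01) with yaw about 0.1. The rightmost bracket is at about (0.53, 0.385), with its channel roughly along y. I'll move the wrist camera over the bracket.

servo_tool(commands=[0.33, -0.13, 0.03, -1.1, 0.33, -0.13, 0.03, -1.1, 0.33, -0.13, 0.03, -1.1, 0.33, -0.13, 0.03, -1.1, 0.33, -0.13, 0.03, -1.1, 0.33, -0.13, 0.03, -1.1, 0.33, -0.13, 0.03, -1.1, 0.33, -0.13, 0.03, -1.1, 0.33, -0.13, 0.03, -1.1, 0.33, -0.13, 0.03, -1.1, 0.33, -0.13, 0.03, -1.1], hand=0.085, newtons=40)

```text
time_s: 2.1
eef_pos: [0.5278, 0.3834, 0.2723]
tcp_rot: [0.706, 0.037, -0.037, -0.706]
contact_force: [-0.7, -0.1, 0.1]
gripper_width: 0.0847
```

```bash
python3 - <<'E'
from h import *
np.set_printoptions(precision=4,suppress=True)
C=T_cam('wrist');im=save('wrist','pics/w1.png')
s=observe();print(s['time_s'],s['eef_pos'],R.from_quat(s['tcp_rot']).as_matrix()[:,0],s['contact_force'])
for q,z in(('saddle',0),('jig',0),('tube_spot',.1125),('filter_box',0),('funnel',0)):
    for r in place_of('wrist',q)[:5]: print(q,round(r['conf'],2),np.round(r['xy'],1),at_z(r['xy'],z,C)[:2])
# rust-red top faces
for r in silhouettes('wrist','saddle')[:5]:
    m=r['mask'];print(r['conf'],r['box'])
E
```

```text
2.15 [0.5278 0.3835 0.2724] [ 0.9947  0.1032 -0.0001] [-1.3155 -0.2126  0.2127]
saddle 0.85 [319.4 165.4] [0.5313 0.3874]
saddle 0.85 [395.5  84. ] [0.6117 0.4953]
saddle 0.67 [317.4  88.3] [0.519  0.4801]
saddle 0.63 [222.8  81.5] [0.4051 0.4767]
filter_box 0.68 [409.7 238.9] [0.6648 0.2999]
funnel 0.92 [180.6 222.4] [0.3528 0.2911]
0.98 [373.2, 53.8, 438.7, 112.2]
0.77 [184.2, 48.5, 248.8, 112.8]
0.72 [287.5, 50.2, 350.0, 114.7]
0.65 [296.6, 146.4, 337.4, 193.9]
```

View pics/w1.png

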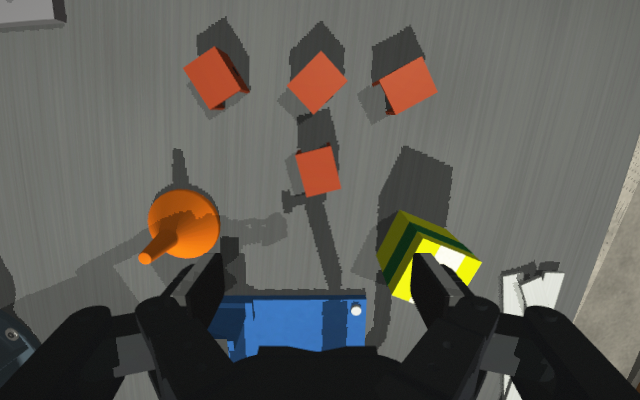

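```bash
python3 - <<'E'
from h import *
np.set_printoptions(precision=4,suppress=True)
C=T_cam('wrist');im=cv2.imread('pics/w1.png')
hsv=cv2.cvtColor(im,cv2.COLOR_BGR2HSV)
m=((hsv[...,0]<14)&(hsv[...,1]>130)&(hsv[...,2]>150)).astype(np.uint8)
m[:140]=0;m[205:]=0;m[:,:285]=0;m[:,350:]=0
c=max(cv2.findContours(m,0,1)[0],key=cv2.contourArea)
g=np.array([at_z(p[0],.049,C)[:2] for p in c]).astype(np.float32)*1000
r=cv2.minAreaRect(g);print(r,cv2.boxPoints(r))
for uv in((222,296),(366,291)): print(at_z(uv,.012,C))
# blue edges of plate
b=((hsv[...,0]>95)&(hsv[...,0]<120)&(hsv[...,1]>150)).astype(np.uint8)
us=[u for u in range(245,360,4)]
P=[at_z((u,np.argmax(b[:,u]>0)),.012,C)[:2] for u in us];P=np.array(P);k=np.polyfit(P[:,0],P[:,1],1);print('y edge',k,np.abs(np.polyval(k,P[:,0])-P[:,1]).max())
vs=range(296,340,3);P=np.array([at_z((639-np.argmax(b[v,::-1]>0),v),.012,C)[:2] for v in vs]);k=np.polyfit(P[:,1],P[:,0],1);print('x edge',k,P[:3])
E
```

```text
((530.0003051757812, 387.80224609375), (40.66489791870117, 49.65574264526367), 20.15599250793457) [[502.3579 404.1035]
 [519.4682 357.4888]
 [557.6427 371.501 ]
 [540.5324 418.1157]]
[0.4149 0.1914 0.012 ]
[0.6149 0.2205 0.012 ]
y edge [0.1112 0.1452] 0.0008846146033135716
x edge [-0.1282  0.6418] [[0.6133 0.2123]
 [0.6154 0.2076]
 [0.6161 0.2028]]
```

servo_tool(commands=[0.001, 0.005, -0.05, 0.125, 0.001, 0.005, -0.1, 0.249, 0.001, 0.005, -0.15, 0.249, 0.001, 0.005, -0.17, 0.249, 0.001, 0.005, -0.19, 0.249, 0.001, 0.005, -0.21, 0.249, 0.001, 0.005, -0.23, 0.249, 0.001, 0.005, -0.24, 0.249, 0.001, 0.005, -0.25, 0.249, 0.001, 0.005, -0.25, 0.249, 0.001, 0.005, -0.25, 0.249], hand=0.07, newtons=40)

```text
time_s: 3.55
eef_pos: [0.5301, 0.388, 0.0229]
tcp_rot: [-0.696, -0.123, 0.123, 0.696]
contact_force: [0.7, 0.1, 1.8]
gripper_width: 0.0703
```

servo_tool(commands=[0, 0, 0, 0, 0, 0, 0, 0, 0, 0, 0, 0, 0, 0, 0, 0, 0, 0, 0, 0, 0, 0, 0, 0], hand=0.03, newtons=40)

```text
time_s: 4.15
eef_pos: [0.5301, 0.3881, 0.0231]
tcp_rot: [-0.696, -0.123, 0.123, 0.696]
contact_force: [-1.5, -0.7, 6.4]
gripper_width: 0.0406
```

servo_tool(commands=[0, 0, 0.03, 0, 0, 0, 0.07, 0, 0, 0, 0.12, 0, 0, 0, 0.17, 0, -0.02, -0.02, 0.22, -0.12, -0.04, -0.05, 0.27, -0.24, -0.06, -0.09, 0.305, -0.24, -0.09, -0.13, 0.305, -0.24, -0.09, -0.17, 0.305, -0.24, -0.09, -0.21, 0.305, -0.24, -0.09, -0.25, 0.305, -0.24, -0.09, -0.29, 0.305, -0.24, -0.09, -0.32, 0.305, -0.24, -0.09, -0.32, 0.305, -0.24, -0.09, -0.32, 0.305, -0.24])

```text
time_s: 5.65
eef_pos: [0.4396, 0.0676, 0.3273]
tcp_rot: [-0.706, -0.038, 0.038, 0.706]
contact_force: [0.5, -0.1, -2.5]
gripper_width: 0.0404
```

```bash
python3 - <<'E'
from h import *
np.set_printoptions(precision=4,suppress=True)
C=T_cam('wrist');im=save('wrist','pics/w2.png')
s=observe();print(s['time_s'],s['eef_pos'],R.from_quat(s['tcp_rot']).as_matrix()[:,0],s['contact_force'],s['gripper_width'])
for q,z in(('saddle',0),('jig',0),('tube_spot',.1125),('grip',.284),('tab',.23),('presser',.281)):
    for r in place_of('wrist',q)[:2]: print(q,round(r['conf'],2),np.round(r['xy'],1),at_z(r['xy'],z,C)[:2])
E
```

```text
5.7 [0.4397 0.0682 0.3272] [ 0.994   0.1095 -0.0001] [-0.5272  0.1815 -1.0611] 0.040113853693638166
saddle 0.83 [314.6 247.1] [ 0.4515 -0.0654]
jig 0.97 [359.  201.9] [0.5096 0.0146]
tube_spot 0.72 [317.6 248.8] [ 0.4506 -0.0174]
tube_spot 0.65 [314.9 154.1] [0.4355 0.0928]
grip 0.95 [604.4 397.8] [ 0.6731 -0.0425]
presser 0.75 [508.2 196.1] [0.5496 0.1031]
```

View pics/w2.png

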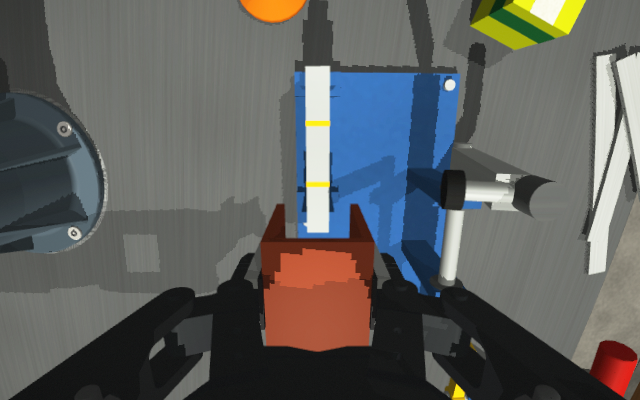

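```bash
python3 - <<'E'
from h import *
np.set_printoptions(precision=4,suppress=True)
C=T_cam('wrist');im=cv2.imread('pics/w2.png');hsv=cv2.cvtColor(im,cv2.COLOR_BGR2HSV)
y=((hsv[...,0]>20)&(hsv[...,0]<35)&(hsv[...,1]>150)&(hsv[...,2]>120)).astype(np.uint8);y[:100]=0;y[205:]=0;y[:,:295]=0;y[:,340:]=0
n,l,st,ce=cv2.connectedComponentsWithStats(y)
B=[at_z(ce[i],.1125,C) for i in range(1,n) if st[i,4]>30];print(st[1:],B);d=B[0]-B[-1];print('sep',np.hypot(*d[:2]),'mid',(B[0]+B[-1])/2,'yaw',-np.arctan2(d[0],d[1]))
w=((hsv[...,1]<60)&(hsv[...,2]>150)).astype(np.uint8)
L=[];Rr=[]
for v in list(range(75,118,3))+list(range(130,180,3))+list(range(190,228,3)):
    u=np.where(w[v,295:340])[0]+295
    L.append(at_z((u.min()-.5,v),.1125,C));Rr.append(at_z((u.max()+.5,v),.1125,C))
for P in(L,Rr):
    P=np.array(P);k=np.polyfit(P[:,1],P[:,0],1);print('edge',k,np.polyval(k,(B[0]+B[-1])[1]/2),np.abs(np.polyval(k,P[:,1])-P[:,0]).max())
# saddle in hand: end face rear bottom/legs top view pixel prediction
s=observe();Rt=R.from_quat(s['tcp_rot']).as_matrix();t=np.array(s['eef_pos'])
for x in(-.0205,.0205):
  for zz in(-.025,.025):
    for h in(.049,): print((x,zz,h),proj(t+Rt@np.array([x,0.0231-h,zz]),C))
for x in(-.0205,.0205): print('foot',proj(t+Rt@np.array([x,0.0231,.025]),C))
E
```

```text
[[306 121  24   5 119]
 [306 182  24   5 120]] [array([0.4345, 0.1265, 0.1125]), array([0.442 , 0.0609, 0.1125])]
sep 0.06598469016075838 mid [0.4382 0.0937 0.1125] yaw 0.1138924468299447
edge [-0.1147  0.4359] 0.42518511112495083 0.004403453455137707
edge [-0.1141  0.4617] 0.4509904944744251 0.0005608743903020574
(-0.0205, -0.025, 0.049) [264.8852 356.8852]
(-0.0205, 0.025, 0.049) [258.0029 243.2876]
(0.0205, -0.025, 0.049) [365.9318 356.9072]
(0.0205, 0.025, 0.049) [372.641 243.344]
foot [275.0725 204.5697]
foot [356.341 204.617]
```

servo_tool(commands=[-0.0016, 0.0255, 0, 0.004, -0.0016, 0.0255, -0.04, 0.004, -0.0016, 0.0255, -0.08, 0.004, -0.0016, 0.0255, -0.12, 0.004, -0.0016, 0.0255, -0.15, 0.004, -0.0016, 0.0255, -0.175, 0.004, -0.0016, 0.0255, -0.175, 0.004, -0.0016, 0.0255, -0.175, 0.004])

```text
time_s: 6.8
eef_pos: [0.4384, 0.0935, 0.1529]
tcp_rot: [-0.706, -0.04, 0.04, 0.706]
contact_force: [-0.3, -0.3, -1.1]
gripper_width: 0.0408
```

```bash
python3 - <<'E'
from h import *
np.set_printoptions(precision=4,suppress=True)
C=T_cam('wrist');im=save('wrist','pics/w3.png')
s=observe();print(s['time_s'],s['eef_pos'],s['contact_force'],s['gripper_width'])
a=save('side','pics/b3.png')
cv2.imwrite('pics/d3.png',np.vstack([im[:280,150:500],cv2.resize(a[160:260,280:405],None,fx=2.8,fy=2.8,interpolation=cv2.INTER_CUBIC)])[:,:,::-1])
Rt=R.from_quat(s['tcp_rot']).as_matrix();hsv=cv2.cvtColor(im,cv2.COLOR_RGB2HSV)
w=((hsv[...,1]<60)&(hsv[...,2]>140))
for v in range(10,180,12):
    u=np.where(w[v,240:400])[0]+240
    if len(u): 
        p,q=at_z((u.min()-.5,v),.1125,C),at_z((u.max()+.5,v),.1125,C)
        m=(p+q)/2; print(v,u.min(),u.max(),np.hypot(*(q-p)[:2]),(Rt.T@(m-s['eef_pos']))[[0,2]]*1000)
E
```

```text
6.85 [0.4389 0.0936 0.1535] [ 0.7108 -0.2671 -1.1432] 0.04058766956372428
82 292 338 0.02391617863082965 [-0.8947 84.9768]
94 292 338 0.024116777472679894 [-0.8975 79.1055]
106 292 338 0.02432468909451282 [-0.9005 73.1432]
118 292 338 0.024540138709027628 [-0.9038 67.0845]
130 292 338 0.02476337389485791 [-0.9073 60.9237]
142 316 334 0.010103362006389505 [ 4.4065 54.6527]
```

View pics/d3.png

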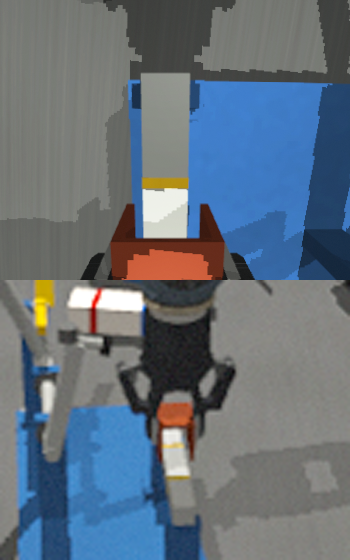

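servo_tool(commands=[-0.0007, 0, -0.015, 0, -0.0007, 0, -0.03, 0, -0.0007, 0, -0.04, 0, -0.0007, 0, -0.05, 0, -0.0007, 0, -0.057, 0, -0.0007, 0, -0.061, 0, -0.0007, 0, -0.061, 0, -0.0007, 0, -0.061, 0])

```text
time_s: 7.7
eef_pos: [0.4376, 0.0933, 0.0915]
tcp_rot: [-0.706, -0.04, 0.04, 0.706]
contact_force: [0.4, 0.3, -1.9]
gripper_width: 0.0406
```

servo_tool(commands=[0, 0, 0, 0, 0, 0, 0, 0, 0, 0, 0, 0, 0, 0, 0, 0, 0, 0, 0, 0, 0, 0, 0, 0], hand=0.058)

```text
time_s: 8.3
eef_pos: [0.4375, 0.0933, 0.0913]
tcp_rot: [0.706, 0.04, -0.04, -0.706]
contact_force: [0.3, -0.2, -0.6]
gripper_width: 0.058
```

servo_tool(commands=[0, 0, 0.02, 0, 0, 0, 0.05, 0, 0, 0, 0.1, 0, 0, 0, 0.15, 0, 0, 0, 0.2, 0, 0, -0.03, 0.25, 0, 0, -0.06, 0.275, 0, 0, -0.06, 0.275, 0, 0, -0.06, 0.275, 0])

```text
time_s: 9.2
eef_pos: [0.4374, 0.033, 0.3663]
tcp_rot: [-0.706, -0.04, 0.04, 0.706]
contact_force: [-0.2, 0.5, -0.8]
gripper_width: 0.0582
```

```bash
python3 - <<'E'
from h import *
np.set_printoptions(precision=4,suppress=True)
C=T_cam('wrist');im=save('wrist','pics/w4.png');s=observe();print(s['time_s'],s['eef_pos'])
hsv=cv2.cvtColor(im,cv2.COLOR_RGB2HSV)
m=((hsv[...,0]<14)&(hsv[...,1]>130)&(hsv[...,2]>110)).astype(np.uint8);m[:90]=0;m[:,:250]=0;m[:,400:]=0
c=max(cv2.findContours(m,0,1)[0],key=cv2.contourArea)
g=np.array([at_z(p[0],.1165,C)[:2] for p in c]).astype(np.float32)*1000
print(cv2.minAreaRect(g))
for q in('saddle','tube_spot','presser'): print([(r['conf'],r['xy'],at_z(r['xy'],{'saddle':.0675,'tube_spot':.1125,'presser':.281}[q],C)) for r in place_of('wrist',q)[:2]])
E
```

```text
9.25 [0.4371 0.0335 0.3654]
((438.42877197265625, 94.25248718261719), (39.6265754699707, 48.7059326171875), 6.522128105163574)
[(0.58, [322.9, 120.0], array([0.4395, 0.0929, 0.0675]))]
[]
[(0.71, [492.1, 132.1], array([0.5495, 0.104 , 0.281 ]))]
```

View pics/w4.png

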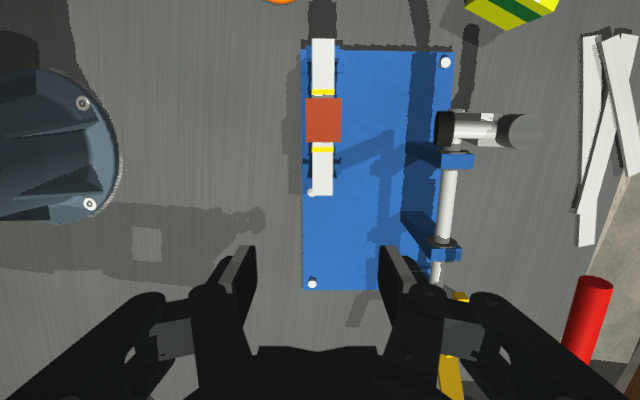

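servo_tool(commands=[0.02, -0.03, 0, 0, 0.04, -0.06, 0, 0, 0.06, -0.09, 0, 0, 0.08, -0.12, 0, 0, 0.1, -0.15, 0, 0, 0.12, -0.18, 0, 0, 0.14, -0.21, 0, 0, 0.16, -0.24, 0, 0, 0.175, -0.266, 0, 0, 0.175, -0.266, 0, 0, 0.175, -0.266, 0, 0], hand=0.0)

```text
time_s: 10.5
eef_pos: [0.6126, -0.2322, 0.3647]
tcp_rot: [-0.705, -0.04, 0.041, 0.706]
contact_force: [-0.1, 1.0, -0.2]
gripper_width: 0.0001
```

```bash
python3 - <<'E'
from h import *
np.set_printoptions(precision=4,suppress=True)
C=T_cam('wrist');im=save('wrist','pics/w5.png');s=observe();print(s['time_s'],s['eef_pos'],s['gripper_width'],s['contact_force'])
for q,z in(('tab',.235),('grip',.284)): print([(r['conf'],r['xy'],at_z(r['xy'],z,C)) for r in place_of('wrist',q)[:2]])
c,s_=np.cos(.114),np.sin(.114)
J=lambda x,y,z:np.array([.5076+(c*x-s_*y)/1000,.0112+(s_*x+c*y)/1000,z/1000])
for n,p in dict(pivot=(84,-165,190),push=(82,-207,240),tab=(84,-165-62*np.cos(np.radians(45)),190+62*np.sin(np.radians(45))),grip=(154.6,-67,284),post=(110,-165,197)).items(): print(n,J(*p),proj(J(*p),C))
E
```

```text
10.55 [ 0.6124 -0.2318  0.3653] -0.00013773672245183396 [-0.5116  0.2639  0.3098]
[(0.59, [325.2, 142.8], array([ 0.6144, -0.1859,  0.235 ]))]
[(0.66, [325.0, 144.9], array([ 0.6128, -0.1828,  0.284 ]))]
pivot [ 0.6098 -0.1432  0.19  ] [324.6546  90.7475]
push [ 0.6126 -0.1851  0.24  ] [323.1715 142.1868]
tab [ 0.6148 -0.1867  0.2338] [325.4837 143.7725]
grip [ 0.6688 -0.0378  0.284 ] [451.2764 -92.1144]
post [ 0.6357 -0.1402  0.197 ] [353.9785  90.3684]
```

View pics/w5.png

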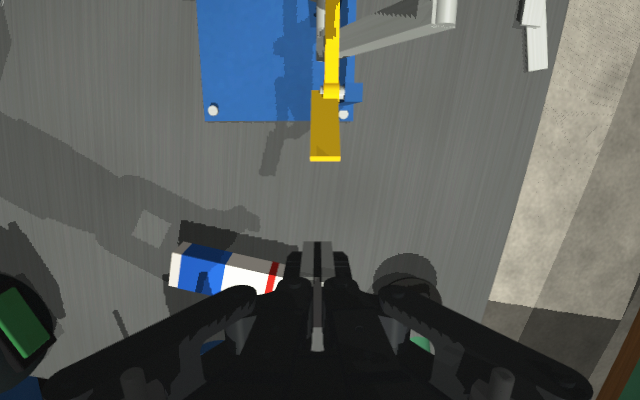

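servo_tool(commands=[0.0005, 0.0445, 0, 0, 0.0005, 0.0445, -0.03, 0, 0.0005, 0.0445, -0.06, 0, 0.0005, 0.0445, -0.09, 0, 0.0005, 0.0445, -0.105, 0, 0.0005, 0.0445, -0.115, 0, 0.0005, 0.0445, -0.125, 0, 0.0005, 0.0445, -0.135, 0, 0.0005, 0.0445, -0.145, 0, 0.0005, 0.0445, -0.155, 0, 0.0005, 0.0445, -0.165, 0, 0.0005, 0.0445, -0.172, 0, 0.0005, 0.0445, -0.172, 0])

```text
time_s: 11.95
eef_pos: [0.6125, -0.188, 0.193]
tcp_rot: [-0.706, -0.04, 0.041, 0.706]
contact_force: [0.2, 0.1, -0.0]
gripper_width: 0.0
```

servo_tool(commands=[0, 0, -0.005, 0, 0, 0, -0.01, 0, 0, 0, -0.013, 0, 0, 0, -0.013, 0, 0, 0, -0.013, 0])

```text
time_s: 12.45
eef_pos: [0.6129, -0.1882, 0.1812]
tcp_rot: [-0.706, -0.04, 0.04, 0.706]
contact_force: [0.2, -0.3, 0.1]
gripper_width: -0.0001
```

servo_tool(commands=[0, 0, -0.003, 0, 0, 0, -0.005, 0, 0, 0, -0.007, 0])

```text
time_s: 12.75
eef_pos: [0.6141, -0.1893, 0.1771]
tcp_rot: [0.707, 0.042, -0.039, -0.705]
contact_force: [-4.8, -2.1, 28.6]
gripper_width: 0.0001
```

servo_tool(commands=[0, -0.005, 0.01, 0, 0, -0.01, 0.05, 0, 0, -0.01, 0.1, 0, 0, -0.01, 0.15, 0, 0, -0.01, 0.196, 0, 0.02, 0.02, 0.196, 0, 0.04, 0.06, 0.196, 0, 0.056, 0.1, 0.196, 0, 0.056, 0.1, 0.196, 0, 0.056, 0.1, 0.196, 0], hand=0.06)

```text
time_s: 13.75
eef_pos: [0.669, -0.0876, 0.37]
tcp_rot: [0.706, 0.041, -0.041, -0.706]
contact_force: [-0.5, -1.0, -0.3]
gripper_width: 0.0604
```

```bash
python3 - <<'E'
from h import *
np.set_printoptions(precision=4,suppress=True)
C=T_cam('wrist');im=save('wrist','pics/w6.png');s=observe();print(s['time_s'],s['eef_pos'],s['gripper_width'],s['contact_force'])
for q,z in(('grip',.284),): print([(r['conf'],r['xy'],at_z(r['xy'],z,C)) for r in place_of('wrist',q)[:2]])
hsv=cv2.cvtColor(im,cv2.COLOR_RGB2HSV)
m=(((hsv[...,0]<6)|(hsv[...,0]>174))&(hsv[...,1]>150)&(hsv[...,2]>60)).astype(np.uint8)
c=max(cv2.findContours(m,0,1)[0],key=cv2.contourArea);print(cv2.boundingRect(c))
g=np.array([at_z(p[0],.284,C)[:2] for p in c]).astype(np.float32)*1000;print(cv2.minAreaRect(g))
a=save('side','pics/b6.png')
cv2.imwrite('pics/d6.png',np.hstack([im[:,150:550],cv2.resize(a[130:260,270:400],(400,400),interpolation=cv2.INTER_CUBIC)])[:,:,::-1])
E
```

```text
13.8 [ 0.6688 -0.0885  0.3701] 0.059959870639845196 [-0.2274 -0.2925 -0.1363]
[(0.78, [323.2, 147.5], array([ 0.6685, -0.0406,  0.284 ]))]
(307, 79, 36, 131)
((669.1017456054688, -40.32634735107422), (23.249908447265625, 87.42278289794922), 6.217442989349365)
```

View pics/d6.png

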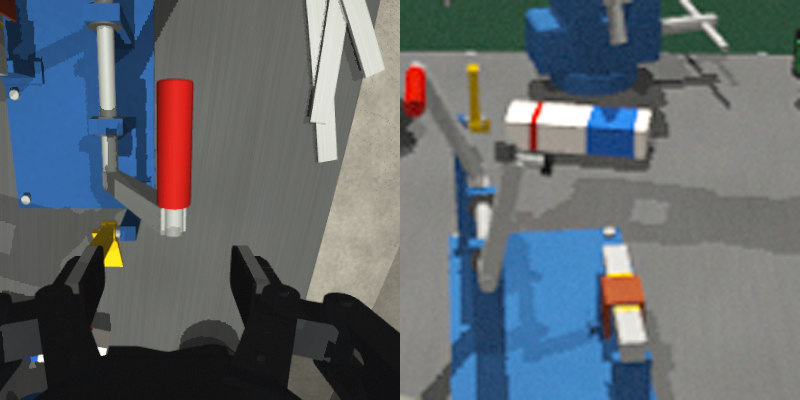

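servo_tool(commands=[0, 0.03, 0, 0, 0, 0.048, -0.02, 0, 0, 0.048, -0.05, 0, 0, 0.048, -0.07, 0, 0, 0.048, -0.085, 0, 0, 0.048, -0.094, 0, 0, 0.048, -0.094, 0, 0, 0.048, -0.094, 0])

```text
time_s: 14.7
eef_pos: [0.6691, -0.0407, 0.2772]
tcp_rot: [0.706, 0.04, -0.04, -0.706]
contact_force: [-0.2, 1.4, 0.5]
gripper_width: 0.0597
```

servo_tool(commands=[0, 0, 0, 0, 0, 0, 0, 0, 0, 0, 0, 0, 0, 0, 0, 0, 0, 0, 0, 0, 0, 0, 0, 0, 0, 0, 0, 0], hand=0.01, newtons=40)

```text
time_s: 15.4
eef_pos: [0.6685, -0.0403, 0.2771]
tcp_rot: [0.706, 0.04, -0.04, -0.706]
contact_force: [-5.4, -1.4, 4.0]
gripper_width: 0.0227
```

servo_tool(commands=[-0.0146, -0.0017, 0.0062, 0, -0.0298, -0.0034, 0.011, 0, -0.0454, -0.0052, 0.0141, 0, -0.0612, -0.007, 0.0157, 0, -0.0771, -0.0088, 0.0157, 0, -0.0929, -0.0106, 0.0141, 0, -0.1085, -0.0124, 0.011, 0, -0.1085, -0.0124, 0.011, 0])

```text
time_s: 16.2
eef_pos: [0.56, -0.0525, 0.2883]
tcp_rot: [0.706, 0.041, -0.04, -0.706]
contact_force: [2.9, 2.5, 3.9]
gripper_width: 0.0227
```

servo_tool(commands=[-0.0151, -0.0018, -0.0048, 0, -0.0298, -0.0034, -0.011, 0, -0.0437, -0.005, -0.0187, 0, -0.0568, -0.0065, -0.0277, 0, -0.069, -0.0079, -0.038, 0, -0.0745, -0.0085, -0.0435, 0, -0.0801, -0.0092, -0.0495, 0, -0.0852, -0.0098, -0.0556, 0, -0.0852, -0.0098, -0.0556, 0, -0.0852, -0.0098, -0.0556, 0])

```text
time_s: 17.2
eef_pos: [0.4754, -0.0621, 0.2334]
tcp_rot: [-0.706, -0.04, 0.041, 0.706]
contact_force: [-12.8, 5.0, 22.3]
gripper_width: 0.0227
```

```bash
python3 - <<'E'
from h import *
np.set_printoptions(precision=4,suppress=True)
C=T_cam('wrist');im=save('wrist','pics/w7.png');s=observe();print(s['time_s'],s['eef_pos'],s['gripper_width'],s['contact_force'])
d=np.array(s['eef_pos'])-np.array([.5076,.0112,0]);c,q=np.cos(.114),np.sin(.114)
xj=c*d[0]+q*d[1];z=d[2]+.008;print('grip jig x,z',xj,z,'lever',.45-np.arctan2(xj-.085,z-.14),'radius',np.hypot(xj-.085,z-.14))
a=save('side','pics/b7.png');b=save('scene','pics/a7.png')
cv2.imwrite('pics/d7.png',np.hstack([cv2.resize(b[160:290,260:390],(400,400),interpolation=cv2.INTER_CUBIC),cv2.resize(a[130:260,270:400],(400,400),interpolation=cv2.INTER_CUBIC)])[:,:,::-1])
E
```

```text
17.25 [ 0.4754 -0.0621  0.2335] 0.022574181774504598 [-12.1196   5.2009  22.3251]
grip jig x,z -0.04032710982103933 0.24146079518301958 lever 1.3402485150754124 radius 0.1612488059343867
```

View pics/d7.png

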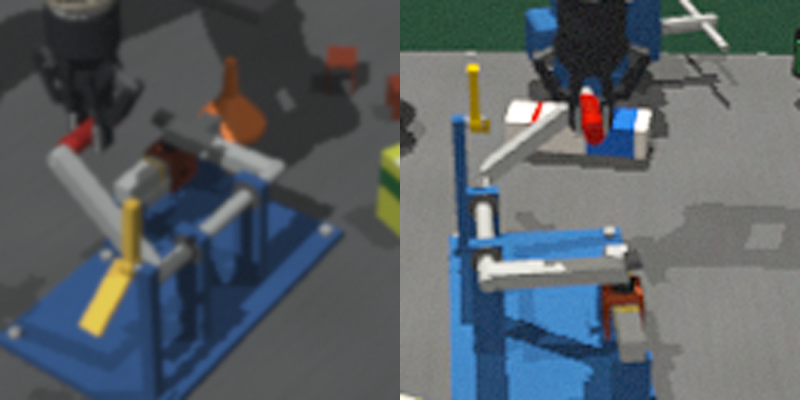

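servo_tool(commands=[-0.0015, -0.0002, -0.0007, 0, -0.003, -0.0004, -0.0014, 0, -0.003, -0.0004, -0.0014, 0, -0.003, -0.0004, -0.0014, 0])

```text
time_s: 17.75
eef_pos: [0.4743, -0.0622, 0.2324]
tcp_rot: [-0.706, -0.042, 0.039, 0.706]
contact_force: [0.1, 7.4, 16.6]
gripper_width: 0.0226
```

servo_tool(commands=[-0.0015, -0.0002, -0.0018, 0, -0.0015, -0.0002, -0.0018, 0, -0.0015, -0.0002, -0.0018, 0, -0.0015, -0.0002, -0.0018, 0])

```text
time_s: 18.15
eef_pos: [0.474, -0.0623, 0.2319]
tcp_rot: [-0.706, -0.043, 0.037, 0.706]
contact_force: [0.8, 10.6, 25.5]
gripper_width: 0.0228
```

```bash
python3 - <<'E'
from h import *
np.set_printoptions(precision=4,suppress=True)
s=observe();print(s['time_s'],s['eef_pos'],s['gripper_width'],s['contact_force'])
d=np.array(s['eef_pos'])-np.array([.5076,.0112,0]);c,q=np.cos(.114),np.sin(.114)
xj=c*d[0]+q*d[1];z=d[2]+.008;print('lever',.45-np.arctan2(xj-.085,z-.14),np.hypot(xj-.085,z-.14))
E
```

```text
18.15 [ 0.474  -0.0623  0.2319] 0.022826180871216267 [ 0.7616 10.6438 25.5164]
lever 1.353068640568574 0.16135920020763792
```

```bash
python3 - <<'E'
from h import *
for n in('side','scene'):
    C=T_cam(n);read_camera(n);print(n,[(round(r['conf'],2),at_z(r['xy'],.0675,C)) for r in place_of(n,'saddle')])
print(job_done())
E
```

```text
side [(0.96, array([0.41002736, 0.52787139, 0.0675    ])), (0.76, array([0.5032281 , 0.53596564, 0.0675    ])), (0.67, array([0.60050167, 0.54706179, 0.0675    ])), (0.51, array([0.44417636, 0.0839477 , 0.0675    ])), (0.46, array([ 0.62343978, -0.35929337,  0.0675    ]))]
scene [(0.76, array([0.55487629, 0.40595496, 0.0675    ])), (0.46, array([0.43983574, 0.09235328, 0.0675    ])), (0.39, array([0.46098829, 0.41231994, 0.0675    ]))]
the job is handed in; nothing more can be done
None
```

I hung the rightmost saddle on the tube, flipped the catch and pulled the lever to its stop. I handed the job in at about 18 s with the fingers still gripping the handle. No verdict was reported.

- **Saddle:** After I let go, the wrist view put it at (0.438, 0.094) m, within about 1 mm of midway between the bands and square to the tube.
- **Catch:** I pushed the tab down until it stopped, at about 29 N. The side view then showed the bar upright and the lever still at rest.
- **Lever:** It works out at about 1.35 rad from the handle position. The last 2 mm of pull moved it only about 0.5 mm and added about 7 N, so I take it to be at the stop. The fingers closed to 22.7 mm on the 24 mm sleeve with a 40 N setting.

**Final check of the saddle:** With the foot down I located it again, coarsely. The scene camera gave (0.440, 0.092). The side camera gave (0.444, 0.084), about 10 mm off, at low confidence (about 0.5 in both). The zoomed picture taken just before the last few millimetres of pull showed it still straddling the tube under the foot.

I did not measure the foot's force on the saddle, and I did not re-measure the bystanders. Nothing I saw suggested they had been touched.

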